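# Set and lock the tailstock of a spiral slicer

## Task

Get the spiral slicer ready for a pear: first flip its suction lever over to the outside so that the feet hold. Then grip the T-grip of the upright cam lever, draw the spring-loaded tailstock back until its pointer lines up with the length marker on the bed's edge, and while holding it there swing the cam lever all the way down to the front. Finish with that T-grip still held firmly in the gripper, and leave the things around the slicer where they are.

Things in the scene. Friction and masses are not known exactly. Their poses are not given: they have to be found in the camera images.
- slicer: White spiral slicer on four suction feet; it does not move. Bed 370 x 110 mm, top 30 above the worktop. Origin on the worktop under the bed's middle. x = slide axis along the bed, from the blade frame (x -155, 119 high) to the suction lever (x +164); +x is 'drawn back', away from the blade. -y is the front (robot's side, with scale and marker), z up.
- tailstock: Carriage on the bed's rail, 64 x 70 mm, 94 high, fruit fork towards the blade. Axes as the slicer; origin at worktop height under its middle. Slides 125 along slicer's x, starts at the blade-side stop. A feed spring pulls it to the blade with 4 to 7 N: it runs back if let go before the cam is closed. Carries the cam lever; pivot axis parallel to x at y 0, z 57 in this frame.
- grip (a point): Centre of the black T-grip across the end of the cam lever, 85 from the lever's pivot axis: a round bar 33 long along the slide axis, 23 thick, that revolves freely on its pin. Gripped from above with the fingers on its two ends (one on either side along the slide axis), it serves both to draw the tailstock along and to swing the lever, while the gripper keeps pointing down.
- cam_lever (a joint): Cam lever angle, rad: 0 = straight up (open), growing as it swings down to the front (slicer's -y) about an axis along the slide; 1.5 = end stop, nearly level over the front edge, fully closed. Starts at 0 to 0.35 and stays where left. From about 0.75 the eccentric presses on the rail, hardest at 1.38; beyond, it stays closed and clamps the tailstock. Needs under 10 N at the grip.
- pointer (a point): Nose of the small upright black pointer (4 wide, 18 high) on the front side of the tailstock, 42 above the worktop.
- mark (a point): Ridge on top of the length marker, a small black rider (14 x 18 x 26) clipped on the bed's front edge, 42 above the worktop. It stays where it is set, 70 to 115 behind the pointer at the start. The tailstock is at the mark when pointer and ridge have the same x along the slicer.
- suction_lever (a joint): Angle of the suction lever in rad, an over-centre toggle with two rest positions: 0 = off, leaning 40 degrees inwards to the tailstock; 1.4 = on, leaning 40 degrees outwards (slicer's +x), away from the tailstock. It snaps on by itself once it is past upright (0.7); getting there takes about 3 N at its end.
- suction_tip (a point): Centre of the lever's black T-bar (46 long across the slicer, 14 thick), at the free end of the suction lever, 60 from its pivot, which is at x = +164, z = 40 in the slicer's frame.
- pear: A loose pear standing on the wooden chopping board at the left, about 70 wide, 108 high: a bystander.
- peeler: A loose black peeler lying on the chopping board, 170 long: a bystander.
- mug: A loose stoneware mug, 82 wide, 94 high, in front of the slicer: a bystander.
- tumbler: A loose clear glass tumbler, 76 wide, 86 high, at the right: a bystander.

How it is judged (in metres and radians):
On the way, in this order (a step that is already met when the one before it is completed fails the run):
1. the suction lever is flipped on (value of joint suction_lever above 1.25 rad), for 0.2 s.
2. the tailstock is held at the marker (within 7 mm) with the cam lever still open (x of pointer in the frame of mark between -0.007 and 0.007 m and value of joint cam_lever below 0.7 rad and contact force between the fingers and tailstock above 2 N), for 0.2 s.
At the end, for the whole second after the job is handed in: the suction lever is on (over 1.25 rad), the tailstock's pointer is within 7 mm of the marker along the bed, the cam lever is closed (over 1.4 rad), and the gripper still holds the lever's T-grip (finger force over 5 N, grasp point within 30 mm of its centre) (value of joint suction_lever above 1.25 rad and x of pointer in the frame of mark between -0.007 and 0.007 m and value of joint cam_lever above 1.4 rad and contact force between the fingers and tailstock above 5 N and distance between the grasp point and grip below 0.03 m); the arm keeps its last pose, push and grip.
It fails at once if the cam lever is clamped down while the tailstock is off the marker (value of joint cam_lever above 1.3 rad and (x of pointer in the frame of mark above 0.012 m or x of pointer in the frame of mark below -0.012 m)).
It fails at once if a bystander (pear, peeler, mug, tumbler) is shifted by more than 3 cm (distance of any of pear, peeler, mug, tumbler from where it was at the start of the episode above 0.03 m).
It also fails if it takes over 51 s, if anything falls off the work surface, if the arm or the gripper's body presses on something with over 40 N, if the wrist force passes 120 N, or if a joint passes its speed limit or range.

## Robot

A 6-joint arm with a two-finger parallel gripper is mounted at the origin on a cart in front of the work surface, level with it; the furniture and walls round the work are solid. World frame = base frame: x ahead of the robot, y to its left, z up, the work surface at z = 0. Lengths are in m, angles in degrees, forces in N, time in s.
With the tool pointing down it reaches from about 0.275 to 0.775 m from the base axis. Payload 14.6 kg.
Tool frame: the origin (TCP) lies between the finger pads; the fingertips stand 19 mm ahead of it and the grasp point (between the pads) is the TCP; z points along the fingers, y is the line along which they close (so a half turn about z gives the same grasp; the last joint's range is limited). The gripper opens to 85 mm and grips with 20 to 120 N. Pads are 22 mm wide; open, the fingers measure 114 mm over their backs; the gripper's body (76 mm by 85 mm) begins 54 mm behind the grasp point. The pads swing forward as they close: fully open they stand 13 mm farther back than shut.
Start: joints at [-78.971, 15.075, -2.767, 72.158, 0, 81.102], TCP at [0.179, -0.494, 0.25] pointing down, gripper open.
Joint ranges: [-151.79, 151.79], [-50.71, 97.33], [-67.44, 78.34], [-121.81, 120.89], [-77.56, 73.72], [-180, 180]. Speed limits (degrees/s): [108.29, 108.29, 147.25, 159.86, 180, 180].

## Interface

Orientations are given as a 3x3 rotation matrix whose columns are the frame's x, y, z axes.
In Python, from plant import observe, cams, ctrl gives the robot as it stands.
- The arm moves only by the tool step_arm, never from a script. Its argument "commands" is a list that holds one entry, the list of rows, each a list of 4 numbers: the shift along the world's x, y, z in units of 50 mm (1.0 is 50 mm), then the turn about the world's z in units of 5 degrees (1.0 is 5 degrees). A call has 1 to 10 rows; each row shifts and turns the commanded pose from where the row before left it; what a row does not reach is not made up. A row lasts 1/10 s, in which the tool goes at most 50 mm and 8.59 degrees, less where a joint would pass 70% of its speed; a pose out of reach is approached as far as the arm can. A call is refused whole if a number of a shift passes 1 or a number of a turn 1, either way. A call with a gripper value outside its range is refused whole. "claw" is the opening, from -1 (shut) to 1 (fully open), set as the call begins (left out, the last holds). The fingers move at their own pace and stop on an object; "grip_force" is the grip in N (left out, the last holds). Time passes only in rows, so rows that do not move let the fingers close. It gives the time, the measured TCP pose, the force, the opening and the grip force at its end, in the units of the state.
- observe(): the state, without advancing time (a new reading comes with each control period).
- cams.camera(name): name is "scene" or "top" or "wrist"; returns a dict with "color" (400x640x3 uint8, red, green, blue), "vertical_fov" (degrees; the focal length in pixels is half the picture's height over the tangent of half this angle, whatever the lens; pixels are square), "cx", "cy" (the principal point, pixels), "world_from_camera" (4x4, takes a point from camera to world coordinates). Camera axes: x right, y down, z forward; pixel columns grow to the right and rows downward; lengths in m; the calibration is good to about 2 mm. The wrist camera is an equidistant fisheye: a pixel r from the principal point sees the ray r / f radians off the axis. A picture is of the moment at which its call begins. There is no depth.
- ctrl.sign_off(): hands the job in; it is judged then, once.
The state is a dict: "time": time; "q": joint angles; "qd": joint speeds; "tau": joint torques, N m; "tcp_pos": TCP position; "orientation": TCP orientation; "ft_force": force on the tool from outside, world axes, zero at the start; "wrist_torque": the same for the moment, N m; "finger_gap": finger opening in m; "grasp_force": force on a finger pad.
Only numpy, scipy, OpenCV 4.12 (cv2) and the standard library are available. Lean on these libraries where they do the work, as an engineer would, in place of code of your own. Each camera call takes 0.05 s, during which the arm holds its last target. There are 200 camera calls.

## Working session

There is one attempt and no reset: what is moved stays moved. The work goes in short steps, Python scripts to look and compute and a tool call to move; the robot and the scene stay as the last step left them, time stands still between calls to the robot, and variables do not carry over. Pictures are saved under pics/ and viewed, at most 10 in all, crops included, and the job is handed in when it is done.

Besides the shell and the picture viewer there is one more tool, called after ">>>" in YAML: its name, and indented under it one key for each argument. step_arm: Moves the arm, as the interface text tells. Its arguments: {"type":"object","properties":{"commands":{"type":"array","items":{"type":"array","items":{"type":"array","items":{"type":"number"}}}},"claw":{"type":"number"},"grip_force":{"type":"number"}},"required":["commands"]}

```bash
mkdir -p pics
cat > h.py <<'E'
import numpy as np, cv2
from plant import observe, cams, ctrl
def grab(n,f=None):
    c=cams.camera(n)
    if f: cv2.imwrite(f,c["color"][:,:,::-1])
    c["f"]=200/np.tan(np.radians(c["vertical_fov"]/2)); c["n"]=n
    return c
def ray(c,u,v):
    T=c["world_from_camera"]; x=(u-c["cx"])/c["f"]; y=(v-c["cy"])/c["f"]
    if c["n"]=="wrist":
        r=np.hypot(x,y); d=np.array([np.sin(r)*x/max(r,1e-9),np.sin(r)*y/max(r,1e-9),np.cos(r)])
    else: d=np.array([x,y,1.])
    return T[:3,3],T[:3,:3]@d
def onz(c,u,v,z):
    o,d=ray(c,u,v); return o+d*(z-o[2])/d[2]
def two(c1,p1,c2,p2):
    o1,d1=ray(c1,*p1);o2,d2=ray(c2,*p2)
    s=np.linalg.lstsq(np.c_[d1,-d2],o2-o1,rcond=None)[0]
    a=o1+s[0]*d1;b=o2+s[1]*d2
    return (a+b)/2,np.linalg.norm(a-b)
E
python3 - <<'E'
from h import *
import pickle
d={}
for n in("scene","top"):
    d[n]=grab(n,f"pics/{n}0.png"); c=d[n]; print(n,c["f"],c["cx"],c["cy"],c["world_from_camera"].round(3).tolist())
pickle.dump(d,open("d.pkl","wb"))
s=observe();print(s["time"],s["orientation"],s["finger_gap"])
E
```

```text
scene 457.46110848321246 326.9154884250528 202.86135007934465 [[-0.47, -0.421, 0.776, -0.608], [-0.883, 0.243, -0.403, 0.553], [-0.019, -0.874, -0.486, 0.799], [0.0, 0.0, 0.0, 1.0]]
top 485.30039658153026 310.5734818294253 197.9759698717747 [[0.008, -0.988, 0.153, 0.262], [-1.0, -0.009, -0.009, 0.009], [0.011, -0.153, -0.988, 1.645], [0.0, 0.0, 0.0, 1.0]]
0.1 [[ 9.40151129e-01  3.40757712e-01 -1.89127235e-04]
 [ 3.40757736e-01 -9.40150684e-01  9.25744400e-04]
 [ 1.37646444e-04 -9.34786212e-04 -9.99999554e-01]] 0.08545310291051063
```

View pics/scene0.png

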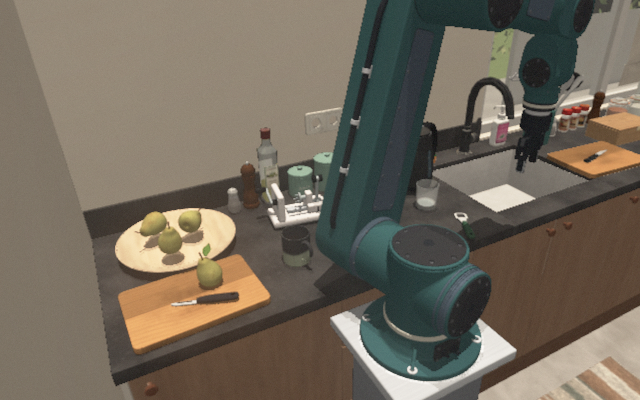

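View pics/top0.png

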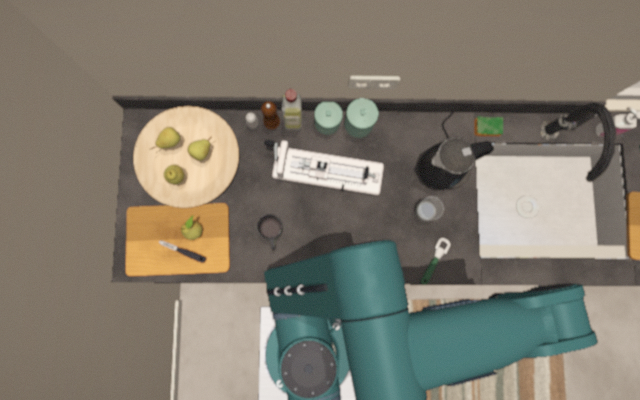

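The scene picture shows the arm hiding most of the slicer, with the mug in front of it. In the top view the slicer runs from its blade frame at about (278,160) to its right end at about (382,180), with the mug at (270,228) and the tumbler at (430,209). I'll enlarge the slicer.

Run:
```python
from h import *
import pickle
d=pickle.load(open("d.pkl","rb"));c=d["top"]
im=c["color"][:,:,::-1][130:205,260:395]
cv2.imwrite("pics/top0c.png",cv2.resize(im,None,fx=5.9,fy=5.9,interpolation=cv2.INTER_CUBIC))
m=(c["color"].min(2)>140).astype(np.uint8); m[:, :265]=0;m[:,395:]=0;m[:135]=0;m[205:]=0
m=cv2.morphologyEx(m,cv2.MORPH_CLOSE,np.ones((9,9)))
cs,_=cv2.findContours(m,0,1);k=max(cs,key=cv2.contourArea)
r=cv2.minAreaRect(k);b=cv2.boxPoints(r);print(r)
for p in b: print(p,onz(c,*p,0.03))
```

```text
((327.25, 168.25), (111.9822998046875, 38.438758850097656), 11.309932708740234)
[268.57693 176.11537] [0.58494919 0.13622303 0.03      ]
[276.1154  138.42308] [0.71692222 0.11311943 0.03      ]
[385.92307 160.38463] [ 0.64353191 -0.26292915  0.03      ]
[378.3846  198.07692] [ 0.51305761 -0.23534847  0.03      ]
```

View pics/top0c.png

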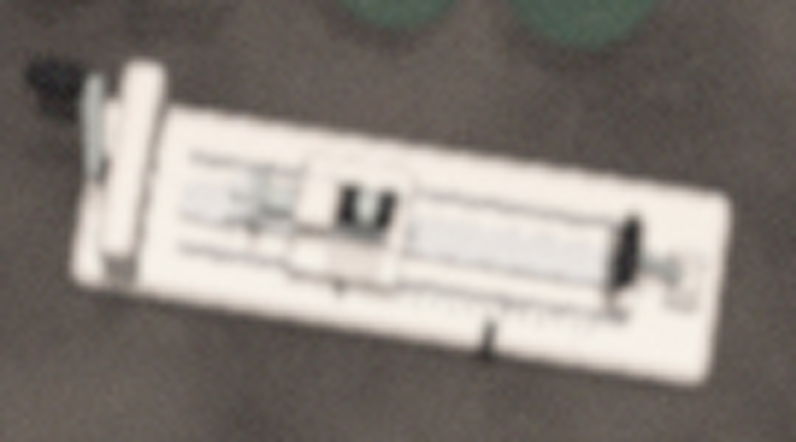

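The enlarged top view shows these pixels (crop): bed corners at (730,195), (705,382) and (75,285). The pointer is at (341,290), the marker at (488,338), the black T-grip with its pale stem at (367,207), and the suction T-bar at (627,250).

Run:
```python
from h import *
import pickle
d=pickle.load(open("d.pkl","rb"));c=d["top"]
P=lambda x,y,z:onz(c,260+x/5.9,130+y/5.9,z)
br,fr,fl,bl=P(732,190,.03),P(707,384,.03),P(73,288,.03),P(172,105,.03)
print(br,fr,fl,np.linalg.norm(br-fr),np.linalg.norm(fr-fl))
ex=(fr-fl);ex/=np.linalg.norm(ex);e2=br-bl;e2/=np.linalg.norm(e2);print("yaw",np.degrees(np.arctan2(ex[1],ex[0])),np.degrees(np.arctan2(e2[1],e2[0])))
e=ex+e2;e[2]=0;e/=np.linalg.norm(e);n=np.array([-e[1],e[0],0])
O=(br+fl)/2; O[2]=0
print("O",O,"e",e)
for nm,p in dict(ptr=P(341,290,.042),mark=P(488,335,.042),grip=P(367,207,.145),tip=P(627,250,.086),frame=P(140,160,.119),mug=onz(c,270,228,.09),tum=onz(c,430,209,.08)).items():
  print(nm,p.round(4),"slicer",((p-O)@e).round(4),((p-O)@n).round(4))
print("tip expected",O+e*.1254)
```

```text
[ 0.63711147 -0.25648484  0.03      ] [ 0.52332534 -0.24037878  0.03      ] [0.57576643 0.12319044 0.03      ] 0.1149203604317646 0.3673318020170974
yaw -98.20771345606144 -98.27948597409787
O [ 0.60643895 -0.0666472   0.        ] e [-0.14338207 -0.98966741  0.        ]
ptr [ 0.5737 -0.0303  0.042 ] slicer -0.0312 -0.0376
mark [ 0.5485 -0.1141  0.042 ] slicer 0.0553 -0.0506
grip [ 0.5991 -0.0415  0.145 ] slicer -0.0238 -0.0109
tip [ 0.5893 -0.1883  0.086 ] slicer 0.1228 0.0005
frame [0.63   0.0817 0.119 ] slicer -0.1502 0.002
mug [0.4033 0.1234 0.09  ] slicer -0.159 -0.2282
tum [ 0.4708 -0.3959  0.08  ] slicer 0.3453 -0.0871
tip expected [ 0.58845884 -0.19075149  0.        ]
```

>>> step_arm:
  commands:
    - [[0.277,0.232,0,1],[0.277,0.232,0,1],[0.277,0.232,0,1],[0.277,0.232,0,1],[0.277,0.232,0,1],[0.277,0.232,0,1],[0.277,0.232,0,1],[0.277,0.232,0,1],[0.277,0.232,0,1],[0.277,0.232,0,1]]
  claw: -1
  grip_force: 20

```text
time: 1.1
tcp_pos: [0.3179, -0.3769, 0.2501]
orientation: [[0.34, 0.94, -0.0], [0.94, -0.34, 0.0], [0.0, -0.0, -1.0]]
ft_force: [0.1, -0.5, 0.1]
finger_gap: -0.0003
grasp_force: 0.0
```

>>> step_arm:
  commands:
    - [[0.277,0.232,0,1],[0.277,0.232,0,1],[0.277,0.232,0,1],[0.277,0.232,0,1],[0.277,0.232,0,1],[0.277,0.232,0,1],[0.277,0.232,0,1],[0.277,0.232,0,1],[0.277,0.232,0,1],[0.277,0.232,0,1]]

```text
time: 2.1
tcp_pos: [0.4564, -0.2609, 0.25]
orientation: [[-0.502, 0.865, -0.0], [0.865, 0.502, 0.0], [0.001, -0.0, -1.0]]
ft_force: [0.0, -1.0, -0.5]
finger_gap: 0.0001
grasp_force: 0.0
```

>>> step_arm:
  commands:
    - [[0.277,0.232,0,1],[0.277,0.232,0,1],[0.277,0.232,0,1],[0.277,0.232,0,1],[0.277,0.232,0,1],[0.277,0.232,0,1],[0.277,0.232,0,1],[0.277,0.232,0,1],[0.277,0.232,0,1],[0.277,0.232,0,1]]

```text
time: 3.1
tcp_pos: [0.5948, -0.145, 0.2499]
orientation: [[-0.985, 0.171, -0.001], [0.171, 0.985, 0.0], [0.001, 0.0, -1.0]]
ft_force: [0.7, 0.5, -0.7]
finger_gap: 0.0
grasp_force: 0.0
```

Run:
```python
from h import *
import pickle
c=grab("wrist","pics/w1.png");pickle.dump(c,open("w1.pkl","wb"))
s=observe();R=np.array(s["orientation"]);print(s["time"],s["q"],s["tcp_pos"],s["finger_gap"],s["ft_force"],"yaw y",np.degrees(np.arctan2(R[1,1],R[0,1])))
print(c["f"],c["world_from_camera"].round(3).tolist())
```

```text
3.15 [-2.11623310e+01  2.40167731e+01  1.07698559e+01  7.67866275e+01
  4.32249468e-02 -1.16759339e+01] [ 0.59630581 -0.14355326  0.2495925 ] -1.596198240822738e-05 [-1.72580124  2.63264879 -2.24168062] yaw y 80.51357989945191
309.70691628693146 [[0.171, 0.946, 0.276, 0.525], [0.985, -0.164, -0.048, -0.133], [-0.0, 0.28, -0.96, 0.374], [0.0, 0.0, 0.0, 1.0]]
```

View pics/w1.png

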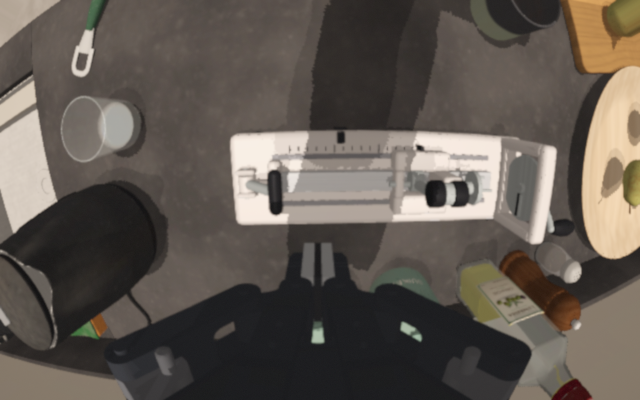

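The wrist view shows the suction bar at (275,192), the marker at (341,137), the pointer at (420,149) and the T-grip's ends around (448,193). I'll cross-check these against the top view.

Run:
```python
from h import *
import pickle
t=pickle.load(open("d.pkl","rb"))["top"];w=pickle.load(open("w1.pkl","rb"))
O=np.array([.60644,-.06665,0]);e=np.array([-.14338,-.98967,0]);n=np.array([.98967,-.14338,0])
m=(w["color"].max(2)<55).astype(np.uint8)
k,l,st,ce=cv2.connectedComponentsWithStats(m[125:225,230:500])
for i in range(1,k):
  if st[i,4]>8: print((st[i,:2]+[230,125]),st[i,2:],(ce[i]+[230,125]).round(1))
def sl(p): return np.round([(p-O)@e,(p-O)@n,p[2]],4)
T=lambda x,y:(260+x/5.9,130+y/5.9)
for nm,pw,pt in (("ptr",(420,148),T(341,287)),("mark",(341,137),T(488,335)),("grip",(448,193),T(367,207)),("tip",(275,192),T(627,250))):
  p,g=two(w,pw,t,pt);print(nm,p.round(4),sl(p),g.round(4),"wristplane",sl(onz(w,*pw,{"ptr":.042,"mark":.042,"grip":.14,"tip":.086}[nm])))
```

```text
[310 125] [103   5 399] [357.6 126.8]
[338 132] [ 6 11 60] [340.5 137. ]
[418 146] [ 4  4 12] [419.3 147.7]
[268 171] [ 14  43 405] [275.1 192.3]
[425 181] [ 20  25 435] [435.  192.9]
[453 182] [ 16  24 263] [461.  193.3]
ptr [ 0.5738 -0.03    0.0535] [-0.0316 -0.0375  0.0535] 0.0012 wristplane [-0.0357 -0.0357  0.042 ]
mark [ 0.5499 -0.113   0.0425] [ 0.054  -0.0493  0.0425] 0.0037 wristplane [ 0.0527 -0.0479  0.042 ]
grip [ 0.5976 -0.0413  0.1517] [-0.0238 -0.0124  0.1517] 0.0001 wristplane [-0.0291 -0.0092  0.14  ]
tip [ 0.5997 -0.1944  0.0374] [0.1274 0.0116 0.0374] 0.0002 wristplane [ 0.1201 -0.0002  0.086 ]
```

>>> step_arm:
  commands:
    - [[0,0,-0.64,0.25],[0,0,-0.64,0],[0,0,-0.64,0],[0,0,-0.64,0],[0,0,-0.64,0],[0,0,0,0]]

```text
time: 3.75
tcp_pos: [0.5921, -0.1448, 0.0866]
orientation: [[-0.988, 0.154, -0.006], [0.154, 0.988, 0.002], [0.007, 0.001, -1.0]]
ft_force: [-1.3, -0.9, 0.2]
finger_gap: -0.0001
grasp_force: 0.0
```

>>> step_arm:
  commands:
    - [[-0.03,-0.2,0,0],[-0.03,-0.2,0,0],[-0.03,-0.2,0,0],[-0.03,-0.2,0,0],[-0.03,-0.2,0,0],[-0.03,-0.2,0,0],[-0.03,-0.2,0,0],[-0.03,-0.2,0,0]]

```text
time: 4.55
tcp_pos: [0.5822, -0.2266, 0.0903]
orientation: [[-0.988, 0.154, -0.0], [0.154, 0.988, -0.0], [0.0, -0.0, -1.0]]
ft_force: [-0.1, 0.0, -0.1]
finger_gap: -0.0001
grasp_force: 0.1
```

Run:
```python
from h import *
c=grab("wrist","pics/w2.png")
s=observe();print(s["time"],s["tcp_pos"],s["ft_force"])
```

```text
4.6 [ 0.58206293 -0.22798333  0.09024337] [-0.28187338 -1.05585298  0.36254641]
```

View pics/w2.png

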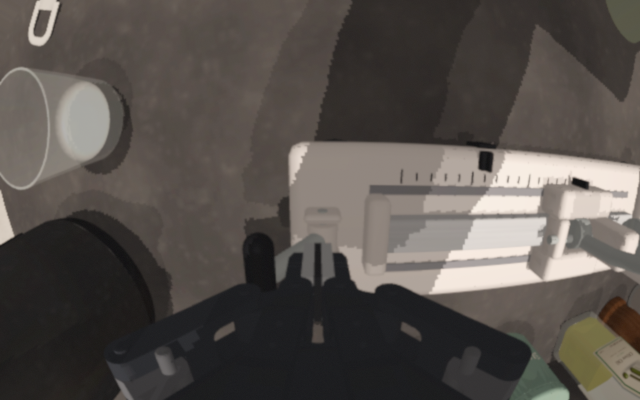

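The suction bar now shows at (258,262), on the outer side of the fingers, and the force reading is near zero, so the lever has flipped. I'll rise, move over the T-grip and look again.

>>> step_arm:
  commands:
    - [[0,0,0.8,0],[0,0,0.8,0],[0,0,0.8,0],[0,0,0.8,0],[0.05,0.6,0,0],[0.05,0.65,0,0],[0.06,0.65,0,0],[0.06,0.65,0,0],[0.06,0.6,0,0],[0.05,0.6,0,0]]
  claw: 1

```text
time: 5.6
tcp_pos: [0.5989, -0.0371, 0.2502]
orientation: [[-0.988, 0.153, -0.0], [0.153, 0.988, -0.0], [0.0, -0.0, -1.0]]
ft_force: [-1.0, 0.4, -0.6]
finger_gap: 0.0855
grasp_force: 0.0
```

>>> step_arm:
  commands:
    - [[0,0,0,0],[0,0,0,0]]

```text
time: 5.8
tcp_pos: [0.5989, -0.0379, 0.2502]
orientation: [[-0.988, 0.152, -0.0], [0.152, 0.988, -0.0], [0.0, -0.0, -1.0]]
ft_force: [-0.7, -0.2, 0.6]
finger_gap: 0.0856
grasp_force: 0.0
```

Run:
```python
from h import *
import pickle
c=grab("wrist","pics/w3.png");pickle.dump(c,open("w3.pkl","wb"))
s=observe();print(s["time"],s["tcp_pos"],s["ft_force"],s["finger_gap"])
O=np.array([.60644,-.06665,0]);e=np.array([-.14338,-.98967,0]);n=np.array([.98967,-.14338,0])
m=(c["color"].max(2)<60).astype(np.uint8)
k,l,st,ce=cv2.connectedComponentsWithStats(m[60:300])
for i in range(1,k):
  if 8<st[i,4]<1500:
    q=ce[i]+[0,60]; print(st[i,:2]+[0,60],st[i,2:],q.round(1),[ (np.round((onz(c,*q,z)-O)@np.c_[e,n],4)).tolist() for z in(.042,.086,.141)])
```

```text
5.85 [ 0.5989479  -0.03849581  0.25019931] [-0.09561949 -1.92270028 -0.37966341] 0.08564266143337358
[ 0 84] [ 4  6 15] [ 1.4 86.4] [[0.4902, -0.1908], [0.4215, -0.1765], [0.3356, -0.1585]]
[ 79 126] [ 11  34 122] [ 86.  144.9] [[0.2767, -0.0688], [0.2363, -0.0706], [0.1858, -0.0729]]
[241 138] [16  3 32] [249.1 139.4] [[0.0464, -0.0588], [0.0366, -0.062], [0.0242, -0.0659]]
[244 145] [ 5  9 31] [245.4 149.5] [[0.0511, -0.0479], [0.0406, -0.0525], [0.0275, -0.0582]]
[324 157] [ 2  5 10] [324.5 159. ] [[-0.0351, -0.0358], [-0.0342, -0.042], [-0.033, -0.0497]]
[ 69 160] [11  5 38] [ 74.3 162.1] [[0.3043, -0.0477], [0.2602, -0.0523], [0.2052, -0.0581]]
[111 184] [ 15  39 405] [117.9 203.1] [[0.2326, 0.0113], [0.198, -0.0011], [0.1548, -0.0167]]
[296 197] [ 16  27 397] [304.  210.1] [[-0.0118, 0.0218], [-0.014, 0.0079], [-0.0167, -0.0093]]
[323 197] [ 15  27 394] [329.9 210. ] [[-0.041, 0.0219], [-0.0393, 0.008], [-0.0372, -0.0093]]
[359 235] [ 24  30 293] [370.4 246.5] [[-0.0892, 0.0676], [-0.0811, 0.0477], [-0.071, 0.0229]]
[474 237] [ 31  20 490] [489.7 246.4] [[-0.2533, 0.0749], [-0.2234, 0.054], [-0.1861, 0.028]]
[346 245] [ 8  6 22] [349.5 247.5] [[-0.0643, 0.0685], [-0.0595, 0.0485], [-0.0535, 0.0235]]
[198 253] [  34   47 1027] [217.1 281.2] [[0.1026, 0.1168], [0.0852, 0.0904], [0.0636, 0.0574]]
[405 253] [  33   47 1017] [417.8 281. ] [[-0.1547, 0.1187], [-0.1379, 0.0921], [-0.117, 0.0587]]
[159 262] [ 44  38 449] [182.  287.3] [[0.1558, 0.1298], [0.1314, 0.1016], [0.101, 0.0665]]
[432 262] [ 87  38 819] [463.9 287.4] [[-0.2253, 0.1347], [-0.1991, 0.1059], [-0.1665, 0.0699]]
[115 294] [ 25   6 104] [128.1 297.2] [[0.2555, 0.1566], [0.2179, 0.1249], [0.1709, 0.0853]]
```

View pics/w3.png

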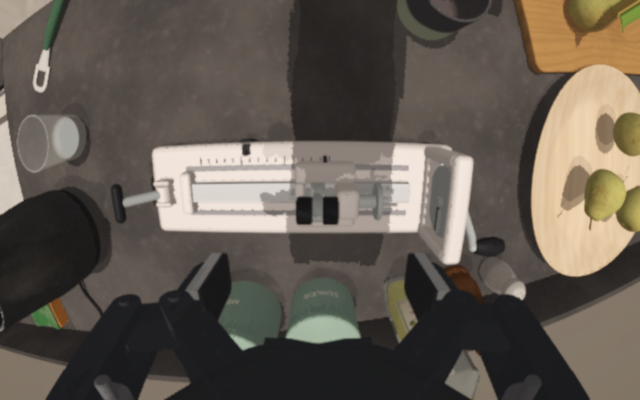

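The wrist view shows the suction bar lying outwards at (118,203), so the lever is on. The T-grip's ends are at (304,210) and (330,210), right below the tool. The pointer is at (324,159) and the marker at (245,149), so about 87 mm to draw.

>>> step_arm:
  commands:
    - [[0.02,0,-0.5,0.1],[0.01,0,-0.5,0],[0,0,-0.5,0],[0,0,-0.4,0],[0,0,-0.27,0],[0,0,0,0]]

```text
time: 6.45
tcp_pos: [0.5995, -0.0391, 0.1401]
orientation: [[-0.989, 0.146, -0.003], [0.146, 0.989, 0.0], [0.003, -0.0, -1.0]]
ft_force: [0.0, -1.3, 0.5]
finger_gap: 0.0853
grasp_force: 0.0
```

>>> step_arm:
  commands:
    - [[0,0,0,0],[0,0,0,0],[0,0,0,0],[0,0,0,0],[0,0,0,0],[0,0,0,0],[0,0,0,0],[0,0,0,0]]
  claw: -1
  grip_force: 60

```text
time: 7.25
tcp_pos: [0.6008, -0.0383, 0.1426]
orientation: [[-0.989, 0.145, 0.001], [0.145, 0.989, -0.001], [-0.001, -0.001, -1.0]]
ft_force: [-0.8, -1.6, 5.4]
finger_gap: 0.0319
grasp_force: 60.4
```

>>> step_arm:
  commands:
    - [[-0.03,-0.21,0,0],[-0.03,-0.21,0,0],[-0.03,-0.21,0,0],[-0.03,-0.21,0,0],[-0.03,-0.21,0,0],[-0.03,-0.21,0,0],[-0.03,-0.21,0,0],[-0.03,-0.21,0,0],[0,0,0,0],[0,0,0,0]]

```text
time: 8.25
tcp_pos: [0.5889, -0.1217, 0.1427]
orientation: [[-0.989, 0.145, 0.002], [0.145, 0.989, 0.001], [-0.002, 0.001, -1.0]]
ft_force: [-0.4, 6.6, 7.7]
finger_gap: 0.0317
grasp_force: 60.8
```

Run:
```python
from h import *
import pickle
c=grab("wrist","pics/w4.png");pickle.dump(c,open("w4.pkl","wb"))
s=observe();print(s["time"],s["tcp_pos"],s["ft_force"],s["finger_gap"],s["grasp_force"])
cv2.imwrite("pics/w4c.png",cv2.resize(c["color"][80:280,200:440,::-1],None,fx=3,fy=3,interpolation=cv2.INTER_CUBIC))
```

```text
8.3 [ 0.58887681 -0.12157906  0.14269049] [0.59493002 4.64520558 7.09948203] 0.031563768634354235 60.84005892276764
```

View pics/w4c.png

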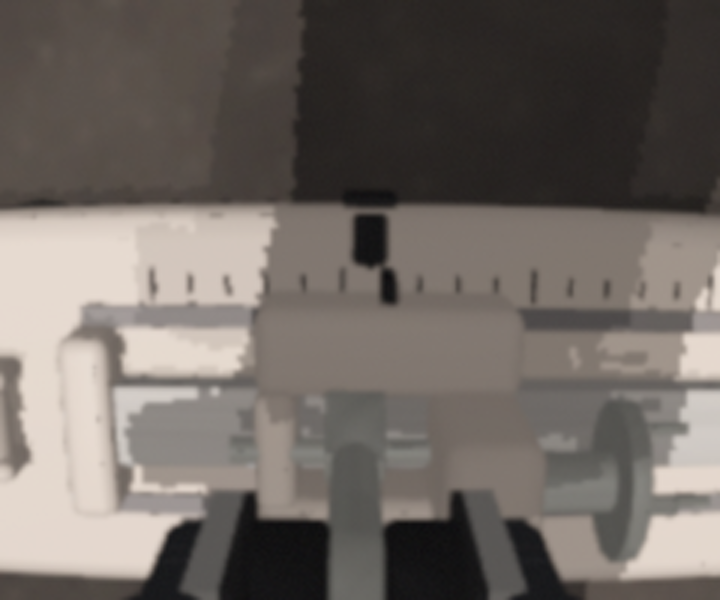

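The crop shows the pointer at (389,285) and the marker at (370,240), with scale ticks 38 px apart per 10 mm. The pointer is about 5 mm short, so I'll nudge it on and measure.

>>> step_arm:
  commands:
    - [[-0.014,-0.1,0,0],[0,0,0,0],[0,0,0,0],[0,0,0,0]]

```text
time: 8.7
tcp_pos: [0.5882, -0.1264, 0.1427]
orientation: [[-0.99, 0.144, 0.002], [0.144, 0.99, 0.001], [-0.002, 0.001, -1.0]]
ft_force: [-0.3, 6.3, 7.1]
finger_gap: 0.0323
grasp_force: 60.8
```

```bash
cat > pm.py <<'E'
from h import *
O=np.array([.60644,-.06665,0]);e=np.array([-.14338,-.98967,0]);n=np.array([.98967,-.14338,0])
c=grab("wrist")
s=observe();print(s["time"],s["tcp_pos"],s["ft_force"],s["finger_gap"],s["grasp_force"])
v0,v1,u0,u1=140,190,290,360
m=(c["color"].max(2)<50).astype(np.uint8)
k,l,st,ce=cv2.connectedComponentsWithStats(m[v0:v1,u0:u1])
for i in range(1,k):
  if 6<st[i,4]<900:
    q=ce[i]+[u0,v0];print(st[i,:2]+[u0,v0],st[i,2:],q.round(1),np.round((onz(c,*q,.042)-O)@np.c_[e,n],4))
cv2.imwrite("pics/last.png",cv2.resize(c["color"][80:280,200:440,::-1],None,fx=3,fy=3,interpolation=cv2.INTER_CUBIC))
E
python3 pm.py
```

```text
8.75 [ 0.58819452 -0.12637989  0.14268678] [-0.09348987  5.88209705  7.69200402] 0.03213051566621814 60.79250872135162
[298 140] [ 62   9 454] [329.3 143.3] [ 0.053  -0.0603]
[325 152] [ 10  29 211] [329.3 163.3] [ 0.0529 -0.0456]
```

>>> step_arm:
  commands:
    - [[-0.232,0.034,-0.043,0],[-0.223,0.032,-0.075,0],[-0.211,0.031,-0.106,0],[-0.194,0.028,-0.134,0],[-0.174,0.025,-0.16,0],[-0.15,0.022,-0.183,0],[-0.123,0.018,-0.203,0],[0,0,0,0],[0,0,0,0]]

```text
time: 9.65
tcp_pos: [0.5224, -0.1167, 0.0965]
orientation: [[-0.99, 0.144, 0.0], [0.144, 0.99, 0.002], [-0.0, 0.002, -1.0]]
ft_force: [2.5, 5.8, -4.5]
finger_gap: 0.0321
grasp_force: 59.8
```

```bash
sed -i 's/140,190,290,360/140,260,280,370/' pm.py; python3 pm.py
```

```text
9.7 [ 0.52243926 -0.11673665  0.09652626] [ 2.18817511  5.63546076 -4.8739767 ] 0.03209894346636035 59.827061891555786
[280 241] [ 29  19 248] [291.6 254.2] [ 0.0779 -0.0614]
[320 242] [ 37  18 454] [336.9 251.1] [ 0.0492 -0.0636]
```

View pics/last.png

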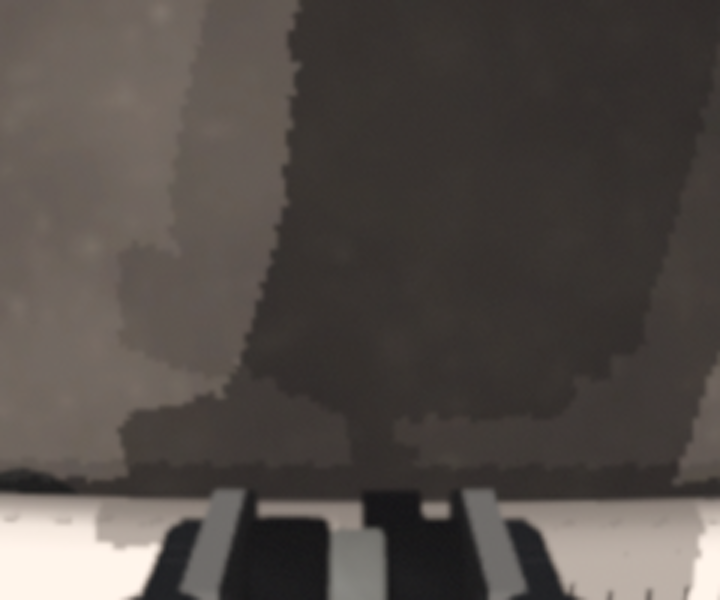

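The grip is still held: the black rider shows between the fingers at (392,510). Along the slide the tool has stayed within 0.2 mm of where the pointer lined up. I'll finish the swing with a slight press at the end.

>>> step_arm:
  commands:
    - [[-0.094,0.014,-0.218,0],[-0.063,0.009,-0.229,0],[-0.031,0.004,-0.236,0],[0,0,-0.06,0],[0,0,0,0],[0,0,0,0],[0,0,0,0]]

```text
time: 10.4
tcp_pos: [0.5137, -0.1153, 0.0616]
orientation: [[-0.99, 0.144, 0.003], [0.144, 0.99, 0.001], [-0.003, 0.002, -1.0]]
ft_force: [-6.9, 11.7, 35.4]
finger_gap: 0.0317
grasp_force: 65.2
```

Run:
```python
from h import *
s=observe();p=s["tcp_pos"];print(s["time"],p,s["ft_force"],s["finger_gap"],s["grasp_force"],(p[0]-.60644)*-.14338+(p[1]+.06665)*-.98967,(p[0]-.60644)*.98967+(p[1]+.06665)*-.14338)
c=grab("top");cv2.imwrite("pics/top2.png",c["color"][:,:,::-1])
cv2.imwrite("pics/top2c.png",cv2.resize(c["color"][130:205,260:395,::-1],None,fx=5.9,fy=5.9,interpolation=cv2.INTER_CUBIC))
```

```text
10.4 [ 0.51370518 -0.11529682  0.06163458] [-6.89009532 11.67165169 35.39610476] 0.031710894657183485 65.21415531635284 0.06144061802246037 -0.08480188704932408
```

>>> step_arm:
  commands:
    - [[0,0,0.03,0],[0,0,0,0],[0,0,0,0]]

```text
time: 10.75
tcp_pos: [0.5138, -0.1153, 0.0626]
orientation: [[-0.99, 0.144, 0.003], [0.144, 0.99, 0.002], [-0.003, 0.002, -1.0]]
ft_force: [-2.2, 11.3, 23.9]
finger_gap: 0.0323
grasp_force: 63.2
```

Run:
```python
from h import *
c=grab("wrist")
cv2.imwrite("pics/w6.png",c["color"][:,:,::-1])
```

```text
(no output)
```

View pics/w6.png

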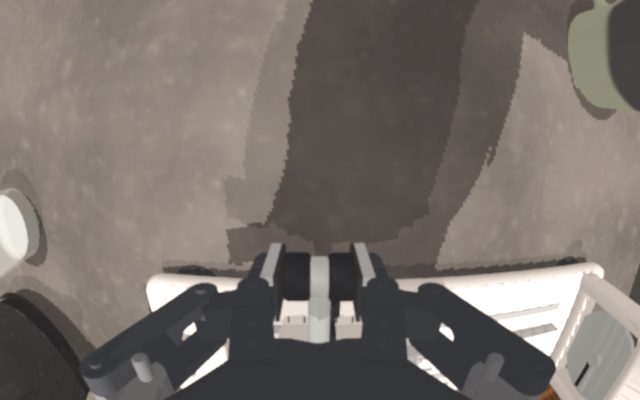

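The wrist view shows the T-grip between the pads at (318,275), with the lever lying level over the front edge. The upward force shows it is against its stop. The mug and tumbler are clear of the gripper. I'll hand in now.

```bash
python3 -c "
from plant import ctrl
print(ctrl.sign_off())"
```

```text
the job is handed in; nothing more can be done
None
```

I handed the job in at about 11 s of the 51 s allowed; no verdict came back. The suction lever is on, and the tailstock is drawn to the marker. The cam lever is down against its stop, the T-grip is held at about 63 N, and I saw nothing around the slicer disturbed. I last saw the pointer in line with the marker before the swing; after that the gripper hid it, and the tool's position along the bed changed by only about 0.3 mm.

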